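# Shut the sharps bin and push it into its parking bracket

## Task

First push the white lid of the yellow sharps bin shut where the bin stands, then park the bin: push it across the table, low at its grey foot so that it slides upright and does not tip, until the foot stands fully home and square in the blue-sided bracket, against the steel stop. Do not lift the bin, and leave everything else where it is.

Things in the scene. Friction and masses are not known exactly. Their poses are not given: they have to be found in the camera images.
- bin: loose yellow sharps bin, 0.6 to 1 kg, friction 0.48 to 0.72: pushed high up it tips. One piece: grey square foot 150 x 150 mm, 45 mm high; above it a yellow box 84 x 84 mm up to 180 mm, then a round white neck, radius 40 mm, up to 196 mm. Origin: centre of the foot's underside, on the table; z up; x points to the lid's hinge side, roughly away from the robot (within 0.3 rad at the start)
- lid (a joint): angle of the round white lid: 0 shut, flat on the neck; 1.57 upright; starts open at 1.75 to 2.05, leaning back to the bin's +x (stop at 2.2). Disc 84 mm wide, 6 mm thick, 40 g, reaching 86 mm from the hinge: toward the bin's -x when shut, up when upright. Light friction holds it near upright; pushed well past upright toward -x it falls shut
- lid_hinge (a point): middle of the lid's hinge line, at x = +44 mm, z = 197 mm in the bin's frame; the line runs along the bin's y axis
- lid_mid (a point): middle of the lid disc, 44 mm from the hinge; when shut it lies over the middle of the bin, 201 mm above the bin's underside
- bracket: parking bracket fixed to the table. Origin: on the table, where the bin's origin is when the bin is home; x points into the bracket, away from the robot, z up. Steel stop 34 mm high, face at x = +75 mm. Two blue side rails 30 mm high, inner faces at y = +87 and -87 mm (12 mm to spare each side of the foot), from x = -20 to +75 mm. Open at -x: the bin goes in there, its x along the bracket's x
- bracket_mouth (a point): middle of the bracket's open mouth, at x = -48 mm in the bracket's frame, on the table; the rails' flared ends stand about 190 mm apart here
- pot_a: bystander: loose white sample pot with blue lid, 50 x 50 mm, 78 mm high, left of the bracket; origin at the centre of its underside
- pot_b: bystander: the same kind of pot, right of the bracket
- sanitiser: bystander: loose clear bottle, radius 30 mm, 150 mm high, on the right; origin at the centre of its underside
- mouse: bystander: loose black round mouse, radius 30 mm, 30 mm high, on the left; origin at the centre of its underside
- glove_box: bystander: loose paper carton, 120 x 230 mm, 85 mm high, on the right; origin at the centre of its underside
- tray: bystander: loose yellow tray, 160 x 280 mm, 40 mm high, with a red tube in it, on the left; origin at the centre of its underside

How it is judged:
By the outcome, as a careful person would: the job done as asked, in the order asked, and still so for the second after the job is handed in, with the robot touching nothing.
It also fails if it takes over 67 s, if anything falls off the work surface, if the arm or the gripper's body presses on something with over 40 N, if the wrist force passes 120 N, or if a joint passes its speed limit or range.

## Robot

A 6-joint arm with a two-finger parallel gripper is mounted at the origin on the work surface. World frame = base frame: x ahead of the robot, y to its left, z up, the work surface at z = 0. Lengths are in mm, angles in rad, forces in N, time in s.
With the tool pointing down it reaches from about 350 to 950 mm from the base axis. Payload 17.4 kg.
Tool frame: the origin (TCP) lies at the very end of the fingers, on their centre line; the grasp point (between the pads) lies 19 mm behind it; z points along the fingers, y is the direction in which the jaws open and shut (so a half turn about z gives the same grasp; the last joint's range is limited). The gripper opens to 93 mm and grips with 3 to 60 N. Pads are 15 mm wide; open, the fingers measure 128 mm over their backs; the gripper's body (75 mm by 188 mm) begins 65 mm behind the grasp point.
Start: joints at [1.31, 0.116, 1.442, -0, 1.584, -0.038], TCP at [149.157, 658.319, 194.946] pointing down, gripper open.
Joint ranges: [-2.83, 2.83], [-0.83, 2.19], [0.07, 2.5], [-1.14, 4.28], [0.01, 3], [-2.97, 2.97]. Speed limits (rad/s): [1.89, 1.89, 2.22, 3.14, 3.14, 3.14].

## Interface

Orientations are given as a rotation vector (axis times angle).
In Python, from workcell import bot, cams, order gives the robot as it stands. The module is installed in compiled form; this text tells all that it offers. Calls block until the motion is done:
- bot.move_to(position, orientation): joint-space move of the TCP to a pose.
- bot.move_straight(position, rot=None, speed=150): straight line of the TCP; rot=None keeps the orientation; speed is the mean speed in mm/s.
- bot.set_joints(angles): joint-space move.
- bot.open_jaws() and bot.grasp(effort=None): open the fingers fully, or close them until they stop; effort is the grip in N (None keeps the last).
- bot.sleep(seconds).
- bot.ik(position, orientation): joint angles nearest the present ones, or None.
- bot.observe(): the state.
- cams.get_image(name): name is "side" or "top" or "wrist"; returns (picture, depth): 420x560x3 uint8, red, green, blue; 420x560 float32, mm along the optical axis (not along the pixel's ray), 0 where there is no reading.
- cams.get_calibration(name): a dict with "fx", "fy", "cx", "cy" (pixels), "extrinsics" (4x4, takes a point from camera to world coordinates); the wrist camera has in their place "tool_from_camera" (4x4, takes a point from camera to tool coordinates, whose origin is the TCP and whose axes are the flange's). Camera axes: x right, y down, z forward; pixel columns grow to the right and rows downward; lengths in mm; the calibration is good to about 2 mm. A picture is of the moment at which its call begins: read the wrist's pose just before it. get_calibration takes no time and is no camera call.
A pose or a line that the arm cannot do raises bot.PlanningError and nothing moves.
- order.finish_job(): hands the job in, once; it reports no verdict.
The state is a dict: "time": time; "joints": joint angles; "qvel": joint speeds; "joint_efforts": joint torques, N m; "tool_pos": TCP position; "eef_rot": TCP orientation; "wrist_force": force on the tool from outside, world axes, zero at the start; "wrist_torque": the same for the moment, N m; "width": finger opening in mm.
Only numpy, scipy, OpenCV 4.12 (cv2) and the standard library are available. Lean on these libraries where they do the work, as an engineer would, in place of code of your own. Each camera call takes 0.05 s, during which the arm holds its last target.

## Working session

There is one attempt and no reset: what is moved stays moved. The work goes in short steps, each a Python script; the robot and the scene stay as the last script left them, time stands still between calls to the robot, and variables do not carry over. Pictures are saved under pics/ and viewed, and the job is handed in when it is done.

```bash
mkdir -p pics; python3 - <<'E'
from workcell import bot,cams
import cv2,numpy as np
for n in ("side","top"):
    p,d=cams.get_image(n); cv2.imwrite(f"pics/{n}0.png",p[:,:,::-1]); np.save(f"pics/{n}0.npy",d)
    print(n,cams.get_calibration(n))
print(bot.observe())
E
```

```text
side {'fx': 509.3466501681384, 'fy': 509.3466501681384, 'cx': 286.2933443252738, 'cy': 212.18113102294453, 'extrinsics': array([[ 4.81990401e-01, -5.15901786e-01,  7.08188252e-01,
        -6.07059389e+02],
       [-8.76105379e-01, -2.94075984e-01,  3.82045390e-01,
        -6.84950907e+02],
       [ 1.11632578e-02, -8.04589748e-01, -5.93726131e-01,
         1.12309631e+03],
       [ 0.00000000e+00,  0.00000000e+00,  0.00000000e+00,
         1.00000000e+00]])}
top {'fx': 431.6054645108828, 'fy': 431.6054645108828, 'cx': 280.6002860219878, 'cy': 204.64998378671825, 'extrinsics': array([[-1.07666449e-02, -9.83252637e-01,  1.81929465e-01,
         3.55738837e+02],
       [-9.99869539e-01,  1.27770376e-02,  9.88193746e-03,
        -6.72604111e+01],
       [-1.20409607e-02, -1.81799335e-01, -9.83261927e-01,
         1.37824037e+03],
       [ 0.00000000e+00,  0.00000000e+00,  0.00000000e+00,
         1.00000000e+00]])}
{'time': 0.1, 'joints': array([ 1.31020244e+00,  1.16404557e-01,  1.44221196e+00,  2.12968011e-05,
        1.58400762e+00, -3.78359805e-02]), 'qvel': array([ 0.00260779, -0.00229653, -0.00132778,  0.00120908,  0.00059837,
        0.00121504]), 'joint_efforts': array([ 3.44831649e-03, -7.22880006e+01, -6.23875451e+01,  7.82010262e-02,
        2.26936833e-02, -7.84269605e-05]), 'tool_pos': array([149.09049463, 658.10518219, 194.29320274]), 'eef_rot': array([-3.49164444e-01, -3.12195296e+00,  1.59718836e-03]), 'wrist_force': array([-0.1031502 , -0.113241  , -0.06696866]), 'wrist_torque': array([0.01603992, 0.01604484, 0.0330364 ]), 'width': 93.1107293706823}
```

View pics/side0.png

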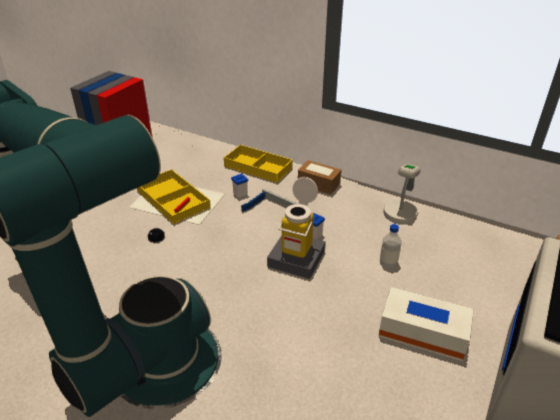

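View pics/top0.png

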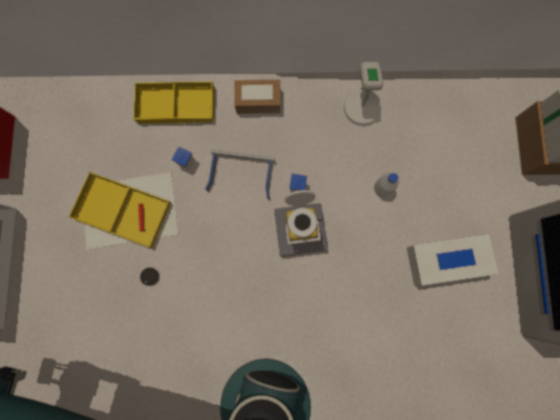

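The top view shows the bin at about (300,230), the bracket with its stop at (243,156) and its mouth at (240,195), and pot_b at (299,182) just beyond the bin. Next I'll measure from the depth images.

```bash
cat > h.py <<'E'
import numpy as np,cv2
from workcell import bot,cams,order
def cloud(n,d):
    c=cams.get_calibration(n); v,u=np.mgrid[:420,:560]
    P=np.stack([(u-c['cx'])/c['fx']*d,(v-c['cy'])/c['fy']*d,d],-1)
    E=c['extrinsics']; return P@E[:3,:3].T+E[:3,3]
def proj(n,X):
    c=cams.get_calibration(n);E=np.linalg.inv(c['extrinsics']);p=np.atleast_2d(X)@E[:3,:3].T+E[:3,3]
    return np.c_[p[:,0]/p[:,2]*c['fx']+c['cx'],p[:,1]/p[:,2]*c['fy']+c['cy']]
E
python3 - <<'E'
from h import *
im=cv2.imread('pics/top0.png');d=np.load('pics/top0.npy');P=cloud('top',d)
a=im[130:270,160:340];cv2.imwrite('pics/tc.png',cv2.resize(a,None,fx=4.3,fy=4.3,interpolation=cv2.INTER_CUBIC))
z=P[...,2]; print('table',np.median(z[280:330,300:400]))
for v in range(140,262,4): print(v,' '.join('%4d'%round(z[v,u]) for u in range(200,332,4)))
im=cv2.imread('pics/side0.png');cv2.imwrite('pics/sc.png',cv2.resize(im[160:290,220:360],None,fx=4.5,fy=4.5,interpolation=cv2.INTER_CUBIC))
E
```

```text
table -0.14527222040317156
140    1    1    4   -2   -3    2   -2   -1    0    7    5    5   -3    4   -5    4   -2    0    1    2   -4    4   -4    0   -5   -3   -1    2    0    0    4    0    2
144   -1   -1    0    4    2   -4    6   -1    2    3   -3    0    3   -3    7    0   -1    2   -6   -1    3    2   -2    2   -3    5   -2    0    2    0   -1    2   -1
148    4   -1    2    2   -5   -2    3   -5    0    1    0    1   -6    0   -2   -2    0   -3    1   -1    3   -1   -2   -4   -3    1   -1    1    3   -6    0   -4   -3
152   -2   -1    2   29   40   30   38   35   36   -6    3    1    3    0    4   -8   -4   -2   -2    0    2    0    0    0    5   -4    1    0   -1   -1   -2    1   -2
156   -5    2    4   32   14   -2    2    6   18   21   28   32   34   35   31   29   35    1    0    6   -2    2    3    4    2    1    1   -7    4   -4    2   -6   -1
160    1   -2    1   32    4    3   -4   -5    3   -2 1378    0    4   -2    0   10   12   21   27   -1    4   -3    4    4    1    1    5   -2    2   -5    0    1    4
164    4   -5   -1   25   -2    2    7    4    5    1   -1 
[... 3465 characters left out ...]
  48   45   41   42   -4
248   -1   -2   -2    1    7    4    0    2    1   -3    4    2    1   -2   -2   -1    3    3    2    0   47   47   46   45   47   46   43   45   45   45   46   46    1
252    1    3    1   -5   -1    1    4    4    3    2    0    1   -2    0   -1    2    1    1   -1   -2   46   43   50   39   50   43   45   39   21   -4    2    5   -5
256    0    6   -4    0    2    1    3   -2    5    3   -4   -5    0    3    0   -2    0    0    2   -1    6    2   -3   -4    1    0    3    1    0    2    6    0   -4
260   -7   -2   -3    3   -4    1    0   -2    1    0    0    1    5   -2   -3    3   -3    1   -3    0    1    1    1   -4    4   -5   -1    3    0   -5    0   -1    2
```

View pics/tc.png

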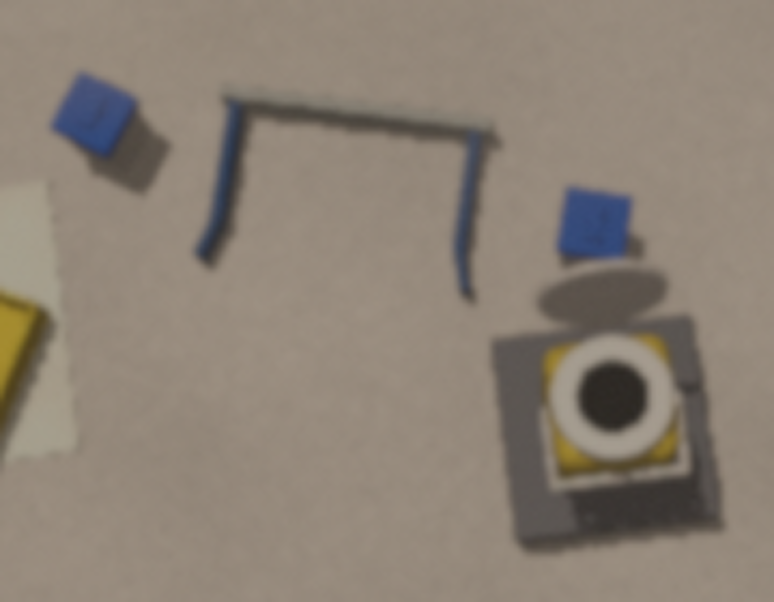

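View pics/sc.png

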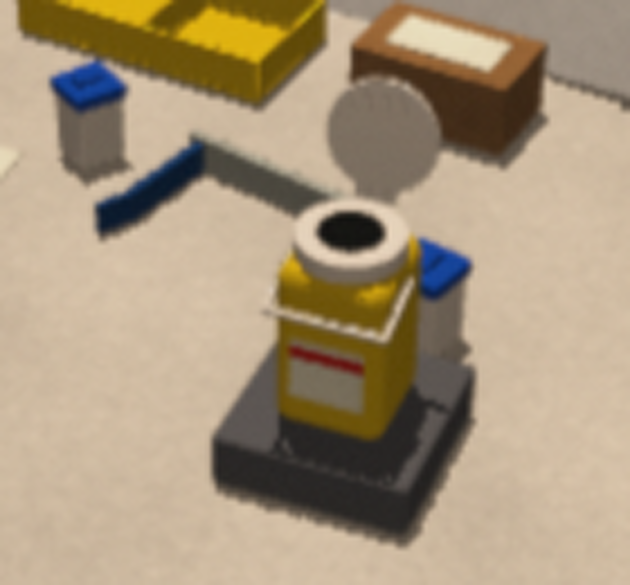

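```bash
cat >> h.py <<'E'
from scipy.optimize import minimize
def pose_bin(d,n='top',guess=None,zlo=36,zhi=54):
    """square foot fit: occupancy of foot-top points vs table points"""
    P=cloud(n,d).reshape(-1,3);P=P[d.reshape(-1)>0]
    r=(P[:,0]>300)&(P[:,0]<800)&(abs(P[:,1])<350); 
    P=P[r]; F=P[(P[:,2]>zlo)&(P[:,2]<zhi)][:,:2]
    T=P[(P[:,2]<15)][:,:2]
    if guess is None:
        N=P[(P[:,2]>188)&(P[:,2]<206)][:,:2]; guess=[*np.median(N,0),0]
    F=F[np.linalg.norm(F-np.array(guess[:2]),axis=1)<115]
    T=T[np.linalg.norm(T-np.array(guess[:2]),axis=1)<140]
    def cost(p):
        c,s=np.cos(p[2]),np.sin(p[2]);R=np.array([[c,-s],[s,c]])
        qf=abs((F-p[:2])@R).max(1)-75; qt=75-abs((T-p[:2])@R).max(1)
        return np.minimum(np.clip(qf,0,None),15).sum()+np.minimum(np.clip(qt,0,None),15).sum()
    best=min((minimize(cost,[guess[0],guess[1],guess[2]+a],method='Nelder-Mead',options=dict(initial_simplex=[[guess[0]+x,guess[1]+y,guess[2]+a+w] for x,y,w in((0,0,0),(12,0,0),(0,12,0),(0,0,.1))])) for a in(-.2,0,.2)),key=lambda m:m.fun)
    return best.x,best.fun,len(F)
E
python3 - <<'E'
from h import *
d=np.load('pics/top0.npy');print(pose_bin(d))
ds=np.load('pics/side0.npy');print('side',pose_bin(ds,'side'))
P=cloud('top',d);z=P[...,2]
m=(z>188)&(z<206);m[:206]=0;m[:,:280]=0;m[:,330:]=0; print('neck',P[m][:,:2].mean(0), (P[m][:,:2].max(0)+P[m][:,:2].min(0))/2)
# lid plane
for n,dd in(('top',d),('side',ds)):
    Q=cloud(n,dd).reshape(-1,3);L=Q[(Q[:,2]>208)&(Q[:,2]<320)&(Q[:,0]>450)&(Q[:,0]<800)&(abs(Q[:,1]+100)<120)]
    c=L.mean(0);u,s,vt=np.linalg.svd(L-c);print(n,'lid',len(L),c,L.min(0),L.max(0),vt[2],s/np.sqrt(len(L)))
# bracket: blue pixels rails by z and color
im=cv2.imread('pics/top0.png').astype(int)
def reg(name,m):
    Q=P[m];print(name,len(Q),Q.mean(0),Q[:,:2].min(0),Q[:,:2].max(0))
vv,uu=np.mgrid[:420,:560]
hi=(z>22)&(z<45)
Ls=hi&(uu>200)&(uu<217)&(vv>157)&(vv<185);Rs=hi&(uu>262)&(uu<276)&(vv>163)&(vv<188)
St=hi&(uu>212)&(uu<275)&(vv>146)&(vv<161)
for nm,m in(('L',Ls),('R',Rs),('S',St)):
    reg(nm,m);print(nm, cv2.fitLine(P[m][:,:2].astype(np.float32),cv2.DIST_HUBER,0,.01,.01).ravel())
for nm,(u0,u1,v0,v1,zl,zh) in dict(potb=(285,310,170,192,65,85),pota=(170,195,145,170,65,85),san=(375,402,170,198,20,200),glove=(408,500,230,290,75,95),mouse=(138,162,265,290,20,40),tray=(68,172,170,250,30,55)).items():
    reg(nm,(uu>u0)&(uu<u1)&(vv>v0)&(vv<v1)&(z>zl)&(z<zh))
E
```

```text
(array([ 5.26532985e+02, -1.13824226e+02,  1.16718725e-01]), np.float64(3.2599420903956826), 1237)
side (array([ 5.24771364e+02, -1.14379980e+02,  1.17121979e-01]), np.float64(368.13708887153155), 823)
neck [ 432.37391183 -103.96560346] [ 297.08685612 -100.81466828]
top lid 355 [ 584.41490017 -106.66234128  247.56395795] [ 570.21112507 -148.76593324  208.88772861] [598.72348903 -67.71568425 280.3533799 ] [-0.95503562 -0.11567735  0.272994  ] [21.31183816 20.84805071  1.4980446 ]
side lid 466 [ 580.66706551 -109.32924771  240.88726788] [ 563.74145921 -150.79216193  208.06789853] [595.87745093 -65.67032305 276.96838045] [-0.95998369 -0.10740327  0.25864234] [21.73194541 18.73411624  3.45238656]
L 91 [718.79009038 169.832313    29.47457155] [674.07662577 158.67129797] [762.4897019  182.77248826]
L [ 9.8881149e-01 -1.4917058e-01  7.1822961e+02  1.6997183e+02]
R 78 [700.79219804 -13.31371608  29.63595111] [662.13751664 -20.90551275] [739.79645489  -4.36386618]
R [ 9.9018407e-01 -1.3976938e-01  7.0113538e+02 -1.3270858e+01]
S 255 [770.10275232  72.40656861  32.30472622] [752.40131778 -34.17882831] [788.59518743 165.07548955]
S [1.2556362e-01 9.9208558e-01 7.6980951e+02 6.6923965e+01]
potb 255 [ 669.25159789 -107.43516016   74.28893209] [ 643.39210767 -134.31858977] [697.88920912 -80.72454656]
pota 251 [756.93763518 256.51971379  74.19754238] [726.17518641 226.54811756] [789.06717608 287.98305404]
san 415 [ 652.63020834 -376.01455968  100.21052391] [ 630.16789926 -413.47459906] [ 691.66784421 -353.84691822]
glove 3191 [ 424.61822064 -569.13990795   85.01750482] [ 352.61251728 -691.74040154] [ 498.39747339 -449.61851966]
mouse 206 [386.73367221 360.84332347  26.44426748] [361.6596669  336.39708554] [410.96199834 386.73360286]
tray 547 [601.41214915 463.78810735  37.89365199] [474.92644108 302.02802866] [721.25211879 615.37107273]
```

```bash
cat >> h.py <<'E'
from scipy.spatial.transform import Rotation as Rn
def tool(az,tilt,flip=0):
    """fingers down, tips leaning toward azimuth az by tilt; jaw axis horizontal, perpendicular to az"""
    z=np.array([np.cos(az)*np.sin(tilt),np.sin(az)*np.sin(tilt),-np.cos(tilt)])
    y=np.array([-np.sin(az),np.cos(az),0])*(-1 if flip else 1)
    return Rn.from_matrix(np.c_[np.cross(y,z),y,z]).as_rotvec()
E
python3 - <<'E'
from h import *
d=np.load('pics/top0.npy');P=cloud('top',d).reshape(-1,3)
Q=P[(P[:,2]>20)&(P[:,2]<45)&(P[:,0]>620)&(P[:,0]<810)&(P[:,1]>-45)&(P[:,1]<200)]
def loc(p): 
    c,s=np.cos(p[2]),np.sin(p[2]);return (Q[:,:2]-p[:2])@np.array([[c,-s],[s,c]])
def cost(p):
    q=loc(p);  # rails inner face 87, thickness w; stop face 75
    ds=abs(q[:,0]-75-p[3]/2); ds=np.hypot(ds,0)
    dr=np.where((q[:,0]>-20),abs(abs(q[:,1])-87-p[4]/2),1e3)
    k=q[:,0]>-20
    return np.minimum(np.minimum(ds,dr)[k],10).sum()+10*(~k).sum()*0+ .0
# yaw & centre by fit with fixed thickness guesses, then inspect profiles
m=minimize(lambda p:cost([*p,8,8]),[692,78,-.13],method='Nelder-Mead',options=dict(initial_simplex=[[692,78,-.13],[704,78,-.13],[692,90,-.13],[692,78,-.05]]))
print(m.x,m.fun,len(Q)); q=loc(m.x)
st=q[(q[:,0]>60)&(abs(q[:,1])<75)];print('stop x',np.percentile(st[:,0],[2,50,98]))
for sg in(1,-1):
    for a,b in((-60,-40),(-40,-20),(-15,60)):
        r=q[(q[:,0]>a)&(q[:,0]<b)&(sg*q[:,1]>60)];print(sg,a,b,len(r),np.percentile(r[:,1],[2,50,98]) if len(r) else '')
print('xmin',q[:,0].min(),'corner extent y',q[q[:,0]>65][:,1].min(),q[q[:,0]>65][:,1].max())
# ik checks
R0=bot.observe()
for nm,az,t,pos in(('lid',.117,0,(650,-100,250)),('side',np.pi/2+.117,.25,(535,-200,15)),('side2',np.pi/2-.126,.25,(520,20,15)),('fwd',-.126,.25,(440,110,15)),('fwd2',-.126,.25,(610,88,15))):
    for f in(0,1): print(nm,f,bot.ik(np.array(pos,float),tool(az,t,f)))
E
```

```text
[ 6.92609394e+02  8.04535674e+01 -1.44589799e-01] 1204.7599362929582 494
stop x [74.57589424 78.95622681 85.27369955]
1 -60 -40 10 [ 94.89610976  99.08315321 103.18147349]
1 -40 -20 19 [ 89.70891815  94.79219694 100.28064779]
1 -15 60 79 [87.2203354  91.86370632 97.23411708]
-1 -60 -40 7 [-101.65915856  -98.94838981  -95.036997  ]
-1 -40 -20 16 [-100.70999735  -95.30708506  -89.89575557]
-1 -15 60 73 [-96.52346172 -91.41717916 -86.60153788]
xmin -48.61844264961935 corner extent y -104.21140962020279 103.62935679193174
lid 0 [-1.91433633e-01  6.93590800e-02  1.40315005e+00 -4.44089210e-16
  1.66908352e+00 -1.87922996e+00]
lid 1 [-1.91433633e-01  6.93590800e-02  1.40315005e+00 -8.88178420e-16
  1.66908352e+00  1.26236269e+00]
side 0 [-0.51686191  0.097241    1.77907126  0.20307153  1.41851616  2.46136617]
side 1 [-0.51686191  0.097241    1.77907126  0.20307153  1.41851616 -0.68022648]
side2 0 None
side2 1 [-0.16688557 -0.11961923  1.99396932  0.26042868  1.28703266 -0.11666467]
fwd 0 [ 0.25487116 -0.47038112  2.26398359 -0.10248705  1.11731692 -1.15567253]
fwd 1 [ 0.25487116 -0.47038112  2.26398359 -0.10248705  1.11731692  1.98592013]
fwd2 0 [ 0.13577139 -0.0611654   1.93979257 -0.07509851  1.02240512 -1.27760848]
fwd2 1 [ 0.13577139 -0.0611654   1.93979257 -0.07509851  1.02240512  1.86398418]
```

```bash
cat >> h.py <<'E'
BR=np.array([692.6,80.5,-.1446])
def loc2w(p,x,y):
    c,s=np.cos(p[2]),np.sin(p[2]);return np.array([p[0]+c*x-s*y,p[1]+s*x+c*y])
def snap(n,tag):
    p,d=cams.get_image(n);cv2.imwrite(f'pics/{n}{tag}.png',p[:,:,::-1]);np.save(f'pics/{n}{tag}.npy',d);return p,d
def st():
    o=bot.observe();print(round(o['time'],2),o['tool_pos'].round(1),'F',o['wrist_force'].round(1));return o
E
python3 - <<'E'
from h import *
B=np.array([526,-114,.117]);r=tool(B[2],0,0)
bot.grasp(10)
o=bot.observe();p=o['tool_pos'].copy();p[2]=380;bot.move_straight(p,speed=300)
bot.move_to(np.array([*loc2w(B,105,0),380]),r);st()
bot.move_straight(np.array([*loc2w(B,105,0),250]),speed=200);st()
bot.move_straight(np.array([*loc2w(B,30,0),250]),speed=80);st()
snap('side','1')
bot.move_straight(np.array([*loc2w(B,-25,0),245]),speed=80);st()
bot.sleep(.3)
snap('side','2')
E
```

```text
5.47 [ 630.4 -101.2  380. ] F [-0.2  0.3  0.9]
6.27 [ 630.7 -101.7  251.6] F [-0.3 -0.7 -0. ]
7.35 [ 556.  -110.5  249.9] F [-0.5 -0.2 -0.6]
8.24 [ 501.3 -117.   245.1] F [-0.4 -0.8  0.4]
```

View pics/side2.png

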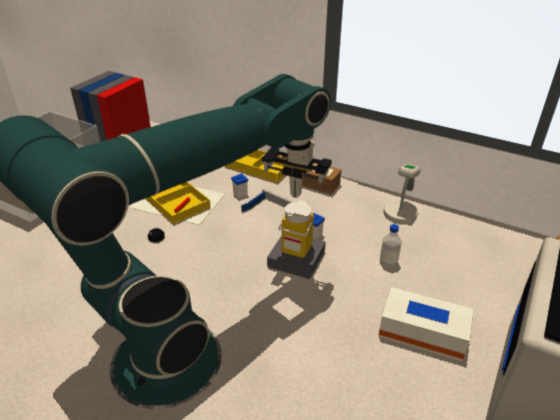

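The lid disc now lies flat over the neck at about (298,212). I'll check its height, then open the jaws and go down beside the -y face of the foot.

```bash
python3 - <<'E'
from h import *
Q=cloud('side',np.load('pics/side2.npy')).reshape(-1,3)
L=Q[(Q[:,2]>190)&(Q[:,2]<235)&(np.hypot(Q[:,0]-526,Q[:,1]+114)<60)];print(len(L),L.mean(0),np.percentile(L[:,2],[5,50,95]))
o=bot.observe();p=o['tool_pos'].copy();p[2]=330;bot.move_straight(p,speed=300)
B=np.array([526,-114,.117])
a=np.pi/2+B[2];r=tool(a,.25,1)
q=loc2w(B,0,-75-45)
bot.move_to(np.array([*q,260]),r);bot.open_jaws()
p,d=snap('top','3');snap('side','3');print(pose_bin(d))
bot.move_straight(np.array([*q,14]),speed=200);st()
snap('side','4')
E
python3 -c "
import cv2
a=cv2.imread('pics/side3.png')[140:300,200:400];b=cv2.imread('pics/side4.png')[140:300,200:400]
import numpy as np;cv2.imwrite('pics/s34.png',cv2.resize(np.hstack([a,b]),None,fx=2,fy=2,interpolation=2))"
```

```text
414 [ 519.71151767 -117.40307366  200.17685061] [192.89074693 200.5983496  204.41727095]
(array([ 5.26579341e+02, -1.13890922e+02,  1.17663964e-01]), np.float64(4.6202983984529595), 1213)
13.19 [ 540.5 -233.5   15.2] F [-0.3  0.1  0. ]
```

View pics/s34.png

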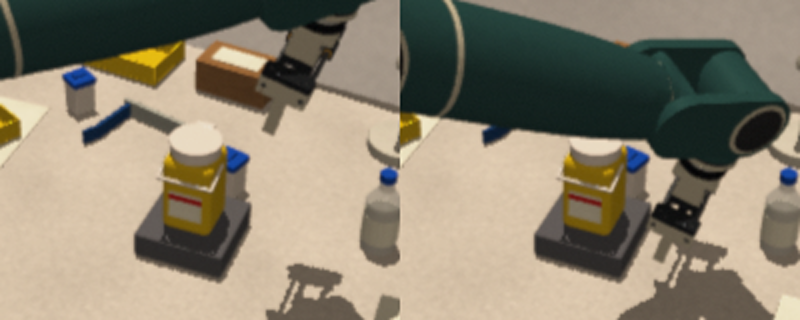

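View pics/top3.png

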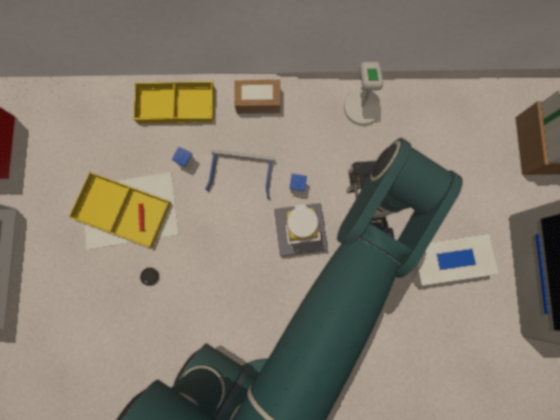

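Lid is shut (its top sits at z≈200–204) and the bin hasn't moved. Next comes the sideways push, on an arc that also turns the bin to the bracket's yaw.

```bash
cat > push1.py <<'E'
from h import *
import sys
B=np.array([526.5,-113.9,.1175])
def traj(S,n=6,off=8):
    N=60;O=B[:2].copy();out=[B.copy()]
    for i in range(N):
        th=B[2]+(BR[2]-B[2])*(i+.5)/N;O=O+S/N*np.array([-np.sin(th),np.cos(th)])
        out.append(np.array([*O,B[2]+(BR[2]-B[2])*(i+1)/N]))
    return np.array(out)[::N//n],np.array(out)
def inb(p):
    c,s=np.cos(BR[2]),np.sin(BR[2]);return (np.asarray(p)[...,:2]-BR[:2])@np.array([[c,-s],[s,c]])
from scipy.optimize import brentq
S=brentq(lambda S:inb(traj(S)[0][-1])[1],100,350)
W,full=traj(S);print(S,W[-1],inb(W[-1]))
for p in full[::10]: print(inb(np.array([loc2w(p,75,75),loc2w(p,75,-75)])).round(0).tolist())
if len(sys.argv)>1:
    for i,p in enumerate(W):
        c=loc2w(p,0,-75-8);bot.move_straight(np.array([*c,13]),tool(np.pi/2+p[2],.25,1),speed=60)
        st()
        if i==2: snap('side','5');print(pose_bin(snap('top','5')[1],guess=p))
    print(pose_bin(snap('top','6')[1],guess=W[-1]));snap('side','6')
else:
    for p in W: print(bot.ik(np.array([*loc2w(p,0,-83),13]),tool(np.pi/2+p[2],.25,1)))
E
python3 push1.py
```

```text
218.8020057060652 [ 5.294562e+02  1.042564e+02 -1.446000e-01] [-1.64864387e+02  7.82127825e-14]
[[-83.0, -124.0], [-44.0, -269.0]]
[[-88.0, -91.0], [-56.0, -238.0]]
[[-91.0, -58.0], [-65.0, -206.0]]
[[-93.0, -25.0], [-74.0, -174.0]]
[[-94.0, 8.0], [-80.0, -141.0]]
[[-92.0, 42.0], [-86.0, -108.0]]
[[-90.0, 75.0], [-90.0, -75.0]]
[-0.51060375  0.09806605  1.78171058  0.20408481  1.4140137  -0.67549535]
[-0.46637957  0.04542728  1.837415    0.2172596   1.39350276 -0.5931401 ]
[-0.41641669 -0.00260791  1.88628645  0.22959655  1.37293018 -0.50488387]
[-0.36072266 -0.04503225  1.92788907  0.24065838  1.35168285 -0.41069353]
[-0.29957316 -0.08071332  1.96174808  0.24995353  1.32919401 -0.31080565]
[-0.23357229 -0.10849096  1.98739513  0.25697191  1.30503261 -0.20576911]
[-0.16368022 -0.12731131  2.00441952  0.26123757  1.2790038  -0.09644876]
```

```bash
python3 push1.py go; python3 -c "
import cv2,numpy as np
a=cv2.imread('pics/side6.png');b=cv2.imread('pics/top6.png')
cv2.imwrite('pics/c6.png',np.hstack([a[100:340,150:450],b[100:340,150:450]]))"
```

```text
218.8020057060652 [ 5.294562e+02  1.042564e+02 -1.446000e-01] [-1.64864387e+02  7.82127825e-14]
[[-83.0, -124.0], [-44.0, -269.0]]
[[-88.0, -91.0], [-56.0, -238.0]]
[[-91.0, -58.0], [-65.0, -206.0]]
[[-93.0, -25.0], [-74.0, -174.0]]
[[-94.0, 8.0], [-80.0, -141.0]]
[[-92.0, 42.0], [-86.0, -108.0]]
[[-90.0, 75.0], [-90.0, -75.0]]
14.01 [ 536.3 -196.4   13.1] F [ 0.4 -0.4  0.3]
14.77 [ 529.1 -160.2   13. ] F [-0.8  0.   0.3]
15.53 [ 523.6 -124.1   13. ] F [0.3 0.2 0.1]
(array([ 5.21495559e+02, -4.69645837e+01,  2.63546647e-02]), np.float64(22.866307591618934), 1014)
16.38 [519.7 -87.7  13. ] F [-0.4 -0.6 -0.8]
17.14 [517.3 -51.2  13. ] F [ 0.2 -0.9 -0.2]
17.9 [516.6 -14.5  13. ] F [ 0.1 -0.9  0.2]
18.66 [517.5  22.1  13. ] F [ 0.1 -1.3 -0.4]
(array([ 5.29115016e+02,  1.00034293e+02, -1.47068246e-01]), np.float64(1.2045126553181689), 737)
```

View pics/c6.png

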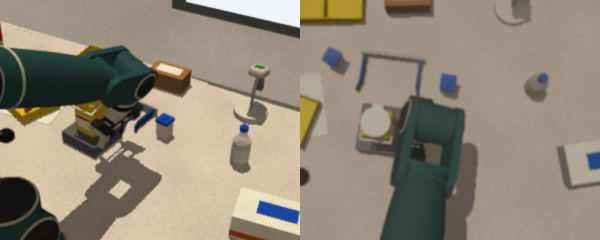

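The bin arrived upright and square, at (529.1, 100.0) with yaw -0.147, about 4 mm short of the bracket's centre line. I'll push those 4 mm, then move round to the -x face.

```bash
python3 - <<'E'
from h import *
def inb(p):
    c,s=np.cos(BR[2]),np.sin(BR[2]);return (np.asarray(p)[...,:2]-BR[:2])@np.array([[c,-s],[s,c]])
n=np.array([-np.sin(BR[2]),np.cos(BR[2]),0])
o=bot.observe();p=np.array([*o['tool_pos'][:2],13])
bot.move_straight(p+4.2*n,speed=40);bot.move_straight(p-45*n,speed=150)
bot.move_straight(p-45*n+[0,0,310],speed=300);st()
r=tool(BR[2],.25,0)
q=loc2w(BR,-164-75-45,0)
bot.move_to(np.array([*q,300]),r)
x=pose_bin(snap('top','7')[1],guess=[529,104,-.145]);print(x,inb(x[0]));snap('side','7')
st();print(bot.ik(np.array([*q,13]),r))
E
```

```text
20.68 [510.7 -22.1 321.3] F [ 0.4  0.6 -0.2]
(array([ 5.29657046e+02,  1.02972342e+02, -1.45568524e-01]), np.float64(7.816148617877104), 1129) [-164.48060861   -1.24171597]
21.79 [412.  120.8 299.6] F [ 0.2 -0.2 -0.2]
[ 0.3100167  -0.53654896  2.30864558 -0.11948439  1.1466812  -1.07915278]
```

View pics/top7.png

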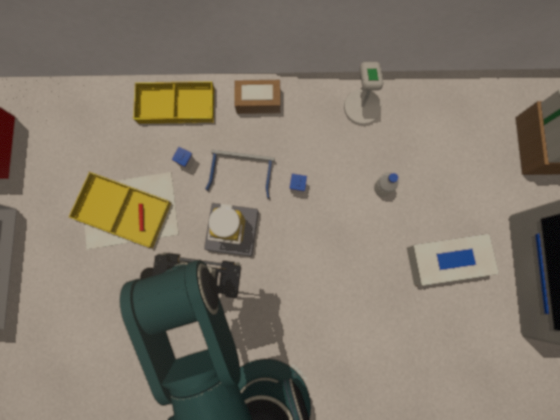

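View pics/side7.png

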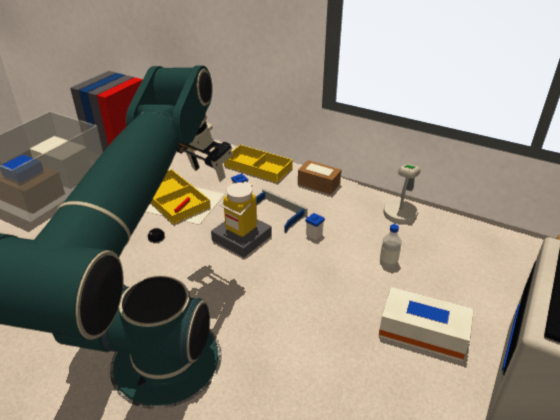

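```bash
python3 - <<'E'
from h import *
def inb(p):
    c,s=np.cos(BR[2]),np.sin(BR[2]);return (np.asarray(p)[...,:2]-BR[:2])@np.array([[c,-s],[s,c]])
r=tool(BR[2],.25,0)
y=-1.2
def go(x,v): bot.move_straight(np.array([*loc2w(BR,x-83,y),13]),r,speed=v);return st()
go(-164-45,250)
go(-164,80);go(-100,70);snap('side','8')
x=pose_bin(snap('top','8')[1],guess=[*loc2w(BR,-101,0),BR[2]]);print(x,inb(x[0]))
go(-50,60)
x=pose_bin(snap('top','9')[1],guess=[*loc2w(BR,-51,0),BR[2]]);print(x,inb(x[0]));snap('side','9')
E
```

```text
23.09 [404.1 121.5  14.2] F [ 0.5 -0.5 -0.2]
23.81 [447.8 114.9  12.9] F [1.  0.4 0.1]
24.88 [511.2 105.8  13. ] F [-5.5  0.6  3. ]
(array([ 5.89295506e+02,  9.41816988e+01, -1.43880781e-01]), np.float64(19.599595360705194), 891) [-104.19785627   -1.34691659]
25.96 [560.6  98.6  13. ] F [-6.4  1.3  4.1]
(array([ 6.39713475e+02,  8.69291118e+01, -1.42969016e-01]), np.float64(49.72710194084689), 757) [-53.26099489  -1.25875415]
```

View pics/top9.png

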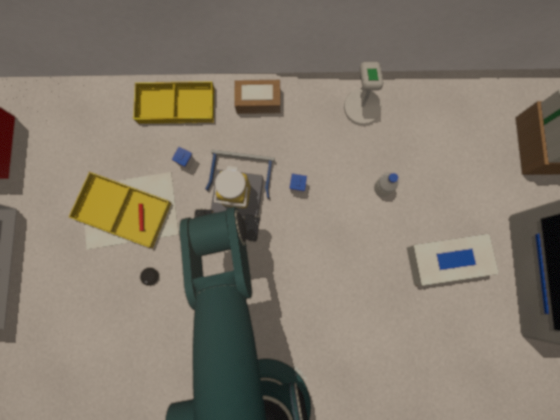

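View pics/side9.png

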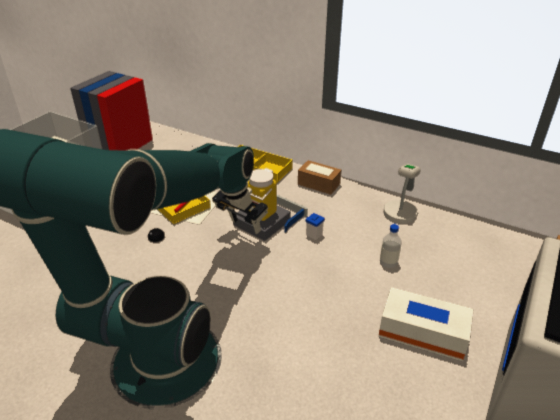

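The bin is centred (y = -1.3 mm) and square between the rails. Now I'll creep in until the force rises at the stop.

```bash
python3 - <<'E'
from h import *
def inb(p):
    c,s=np.cos(BR[2]),np.sin(BR[2]);return (np.asarray(p)[...,:2]-BR[:2])@np.array([[c,-s],[s,c]])
r=tool(BR[2],.25,0);y=-1.2;ax=np.array([np.cos(BR[2]),np.sin(BR[2])])
def go(x,v): bot.move_straight(np.array([*loc2w(BR,x-83,y),13]),r,speed=v);return bot.observe()
go(-6,50);st()
x=-6.
while x<14:
    x+=1.; o=go(x,15);f=-o['wrist_force'][:2]@ax;print(x,f.round(1),o['wrist_force'].round(1),(inb(o['tool_pos'])[0]).round(1))
    if f>22: break
bot.sleep(.3);st()
go(-60,80);st()
o=bot.observe()['tool_pos'].copy();o[2]=320;bot.move_straight(o,speed=300)
bot.move_to(np.array([380,-150,330]),tool(-.35,0,0))
d=snap('top','10')[1];x=pose_bin(d,guess=[*BR]);print(x,inb(x[0]),x[0][2]-BR[2]);snap('side','10');st()
E
python3 -c "
import cv2,numpy as np
a=cv2.imread('pics/side10.png');b=cv2.imread('pics/top10.png')
cv2.imwrite('pics/c10.png',np.hstack([cv2.resize(a[130:280,200:340],None,fx=2.8,fy=2.8,interpolation=2),cv2.resize(b[130:280,170:310],None,fx=2.8,fy=2.8,interpolation=2)]))"
```

```text
27.09 [604.1  92.3  13. ] F [-7.9  0.9  4.3]
-5.0 9.6 [-9.5  1.2  5.7] -88.5
-4.0 9.1 [-9.   1.5  6.1] -87.5
-3.0 9.2 [-9.1  1.2  5.9] -86.5
-2.0 9.1 [-9.   1.5  6.5] -85.5
-1.0 9.8 [-9.7  1.3  5.8] -84.5
0.0 9.2 [-9.1  1.4  5.9] -83.5
1.0 10.7 [-10.6   1.4   7.1] -82.5
2.0 9.2 [-9.   1.8  6.2] -81.5
3.0 9.2 [-9.   1.9  6. ] -80.5
4.0 9.2 [-9.3  0.   6.9] -79.5
5.0 9.8 [-9.7  1.3  7.1] -78.5
6.0 10.3 [-10.2   1.8   6.4] -77.5
7.0 20.6 [-20.4   2.9  12.9] -77.3
8.0 31.5 [-31.5   2.5  19.6] -77.2
30.89 [616.1  90.6  12.8] F [-31.1   2.8  19.6]
31.89 [551.3  99.9  13.1] F [ 0.8 -0.6 -0.3]
(array([ 6.93599908e+02,  7.90462665e+01, -1.44862943e-01]), np.float64(173.8627629754962), 1065) [ 1.19895097 -1.29447841] -0.00026294312367178274
34.31 [ 380.5 -149.3  329.7] F [-0.8  0.2 -0.6]
```

View pics/c10.png

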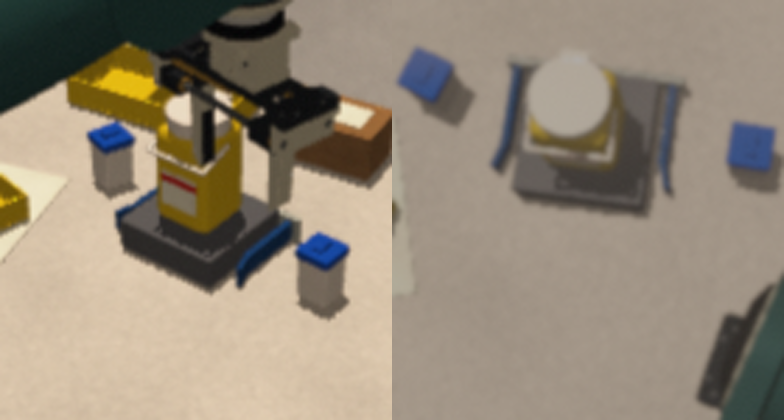

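View pics/top10.png

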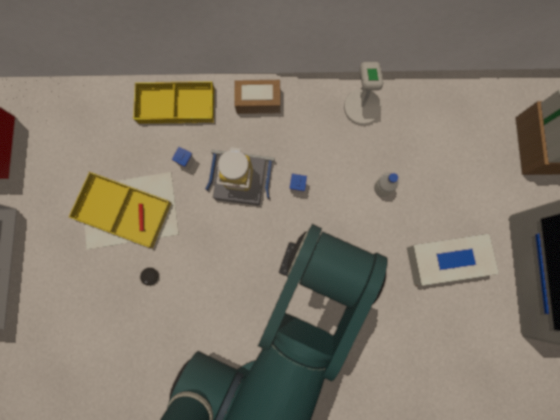

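```bash
python3 - <<'E'
from h import *
P=cloud('top',np.load('pics/top10.npy')).reshape(-1,3);L=P[(P[:,2]>150)&(np.hypot(P[:,0]-693,P[:,1]-79)<60)]
L=L[np.hypot(L[:,0]-693,L[:,1]-79)<38];print('lid z',np.percentile(L[:,2],[5,50,95]),L[:,2].max())
a=np.load('pics/top0.npy');b=np.load('pics/top10.npy')
for nm,(u0,u1,v0,v1,zl,zh) in dict(potb=(285,310,170,192,65,85),pota=(170,195,145,170,65,85),san=(375,402,170,198,20,200),glove=(408,500,230,290,75,95),mouse=(138,162,265,290,20,40),tray=(68,172,170,250,30,55)).items():
    c=[]
    for d in(a,b):
        Q=cloud('top',d)[v0:v1,u0:u1].reshape(-1,3);c.append(Q[(Q[:,2]>zl)&(Q[:,2]<zh)][:,:2].mean(0))
    print(nm,(c[1]-c[0]).round(1))
order.finish_job()
E
```

```text
lid z [200.40953358 203.94020676 207.84754774] 211.22301990463689
potb [-0.2 -0.5]
pota [0.3 0.3]
san [-0.1  0. ]
glove [-0. -0.]
mouse [-0.2 -0.6]
tray [-0.9  0.1]
the job is handed in; nothing more can be done
```

The bin's lid is shut and the bin is parked home in the bracket; I handed the job in at about 34 s of the 67 s allowed.

- **Lid:** I closed it first, pushing from behind with the closed fingers; the bin had not moved when I checked. In the last picture the lid's top was at about 204 mm, which is where it lies when shut.
- **Parking:** With the jaws open and low on the foot, I pushed the bin sideways, turning it to match the bracket. I then pushed it in until the force rose from about 10 N to 31 N against the stop. The bin stayed upright throughout.
- **Final position:** In the bracket's frame the bin is at x = +1.2 mm and y = -1.3 mm, with less than 0.001 rad of yaw error. The camera's x reading puts the bin 1.2 mm beyond home, which is within the 2 mm calibration error.
- **Everything else:** The two pots, sanitiser, glove box, mouse and tray read within 1 mm of where they started. The robot was clear of everything at hand-in.

No check failed.

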